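Push a measuring pallet past the spring catch of its loading slide

TASK

Press the spring catch plate of the loading slide down with a fingertip, just behind the pallet, and keep it pressed while you push the pallet forward past the catch's two teeth until it is up against, or nearly against, the end stop. Then take the finger away so that the teeth spring up behind the pallet and lock it in. Only press and push: do not lift the pallet, and leave everything else where it is.

Things in the scene. Friction and masses are not known exactly. Their poses are not given: they have to be found in the camera images.
- track: loading slide, fixed to the table: grey channel with dark steel rails, 260 mm long, 132 mm wide. Origin on the table surface on the slide's centre line; x points along the slide, the way the pallet is to be pushed; y across, z up. All positions below are in this frame, mm. Base x -135 to 125. Guide rails at |y| 56 to 66, up to z 46; they end at the end stop.
- slot (a point): point on the channel's centre line at its open rear end, x -135, at floor height (z 32). The channel floor is two strips, |y| 28 to 56; between them is a 56 wide slot that holds the catch plate, from here to x 55.
- stop (a point): middle of the inner face of the end stop, the upright dark steel crosspiece at the far end: x 115, z 45; it stands up to z 58.
- catch (a joint): how far the spring catch is pressed down, m: 0 fully up, 0.014 at its bottom stop; springs back by itself, pushing about 6 N at 0 and 11 N at 0.014. One steel piece that moves straight down without tilting: a flat plate in the slot, 48 mm wide, x -128 to 44, pressed anywhere along its length, and two teeth. From 0.009 on the teeth are below the floor and the pallet slides over them.
- catch_pad (a point): point on the top face of the catch plate, on the centre line at x -100, among dark grip lines across the plate. It moves with the catch: z 30 when up, 16 at the bottom stop.
- teeth (a point): midpoint between the tops of the catch's two teeth, x 34. The teeth are at x 29 to 39, |y| 32 to 48, so a finger on the plate passes between them. They move with the plate; when up they stand 8 mm above the floor (z 40) and block the pallet.
- pallet: loose aluminium pallet, 70 mm along the slide, 110 across, 18 thick, about 0.5 kg, on the channel floor (1 mm play each side). Origin under its centre, axes as the slide's; rear face, to be pushed, 35 mm behind it. A dark workpiece is clamped on it, up to 34 mm above its underside, from 8 mm behind the origin forward. Starts at x -41 to -10; locked at x 74 to 80 (80: against the stop), teeth up behind it.
- ring_gauge: steel ring gauge, 60 mm across, 18 mm high, lying flat beside the slide; origin under its centre. Bystander
- vee_block: dark steel vee block, 50 x 36 x 36 mm, beside the slide; origin under its centre. Bystander
- screwdriver: screwdriver, 150 mm long, lying beside the slide; origin under its middle. Bystander
- gauge_block: small steel gauge block, 35 x 12 x 30 mm high, beside the slide; origin under its centre. Bystander
- parts_tray: empty open grey plastic tray, 130 x 180 x 35 mm high; origin under its centre. Bystander
- mug: white mug, 80 mm across, 90 mm high; origin under its centre. Bystander
- cleaner: white bottle, 52 mm across, 130 mm high; origin under its centre. Bystander
Things that resemble listed ones, but are neither listed nor needed, are in the scene too. What is shaped like the pallet but purple is not meant.

How it is judged:
On the way, in this order (a step that is already met when the one before it is completed fails the run):
1. the catch is pressed clear, the pallet still on the loading side of the teeth (value of joint catch above 0.0085 m and x of pallet in the frame of track below 0 m), for 0.1 s.
2. the pallet is all the way past the teeth with the catch still held down (value of joint catch above 0.008 m and x of pallet in the frame of track above 0.0735 m), for 0.1 s.
At the end, for the whole second after the job is handed in: The pallet lies flat and at rest on the channel floor between the teeth and the end stop (its origin 73.5 to 82.5 mm along the slide, 2 mm below to 3 mm above its height on the floor, tilt under 0.05 rad), and the catch is fully up behind it (within 2 mm) (x of pallet in the frame of track between 0.0735 and 0.0825 m and value of joint catch below 0.002 m and z of pallet in the frame of track between 0.03 and 0.035 m and angle between pallet's own z axis and vertical below 0.05 rad and linear speed of pallet below 0.01 m/s); the robot touches nothing.
It fails at once if the catch is let up under the pallet while the pallet is over the teeth (x of pallet in the frame of track between 0.003 and 0.069 m and value of joint catch below 0.0065 m).
It fails at once if the pallet is lifted or tipped (more than 8 mm or 0.15 rad) (z of pallet in the frame of track above 0.04 m or angle between pallet's own z axis and vertical above 0.15 rad).
It fails at once if a bystander is moved by more than 20 mm (distance of any of ring_gauge, vee_block, screwdriver, gauge_block, parts_tray, mug, cleaner from where it was at the start of the episode above 0.02 m).
It also fails if it takes over 35 s, if anything falls off the work surface, if the arm or the gripper's body presses on something with over 40 N, if the wrist force passes 120 N, or if a joint passes its speed limit or range.

ROBOT

A 6-joint arm with a two-finger parallel gripper is mounted at the origin on the work surface. World frame = base frame: x ahead of the robot, y to its left, z up, the work surface at z = 0. Lengths are in m, angles in rad, forces in N, time in s.
With the tool pointing down it reaches from about 0.4 to 0.825 m from the base axis. Payload 7 kg.
Tool frame: the origin (TCP) lies midway between the tips of the shut fingers; the grasp point (between the pads) lies 19 mm behind it; z points along the fingers, y is the line along which they close (so a half turn about z gives the same grasp; the last joint's range is limited). The gripper opens to 88 mm and grips with 3 to 60 N. Pads are 19 mm wide; open, the fingers measure 130 mm over their backs; the gripper's body (78 mm by 193 mm) begins 47 mm behind the grasp point.
Start: joints at [1.441, 0.359, 0.012, 0, -1.224, -0.288], TCP at [0.274, 0.617, 0.227] pointing down, gripper open.
Joint ranges: [-3.07, 3.07], [-1.43, 2.12], [-1.02, 1.25], [-3.03, 1.67], [-3.05, -0], [-3.03, 3.03]. Speed limits (rad/s): [2.39, 2.39, 3.01, 3.14, 3.14, 3.14].

INTERFACE

Orientations are given as [roll, pitch, yaw] about the fixed x, y, z axes, in that order (R = Rz(yaw) Ry(pitch) Rx(roll)).
In Python, from station import arm gives the robot as it stands.
- The arm moves only by the tool servo_tool, never from a script. Its argument "deltas" is a list of rows, each a list of 7 numbers: the closure, from -1 (fully open) to 1 (shut), then the shift along the tool's x, y, z in mm, then the turn, a rotation vector about the tool's x, y, z in degrees. In form: [[gripper, x, y, z, ax, ay, az], ...]. A call has 1 to 20 rows; each row shifts and turns the commanded pose from where the row before left it, along the tool's axes as they then stand; what a row does not reach is not made up. A row lasts 1/12 s, in which the tool goes at most 41.7 mm and 7.16 degrees, less where a joint would pass 70% of its speed; a pose out of reach is approached as far as the arm can. A call is refused whole if a number of a shift passes 41.7 or a number of a turn 7.16, either way. A call with a gripper value outside its range is refused whole. The fingers move at their own pace and stop on an object; "squeeze" is the grip in N (left out, the last holds). Time passes only in rows, so rows that do not move let the fingers close. It gives the time, the measured TCP pose, the force, the opening and the grip force at its end, in the units of the state.
- arm.get_state(): the state, without advancing time (a new reading comes with each control period).
- arm.grab_frame(name): name is "scene" or "side" or "wrist"; returns a dict with "color" (384x512x3 uint8, red, green, blue), "K" (3x3 intrinsics, pixels), "distortion" ([k1, k2, p1, p2, k3] as OpenCV has them; the pictures are not rectified), "position" and "orientation" of the camera in the world. Camera axes: x right, y down, z forward; pixel columns grow to the right and rows downward; lengths in m; the calibration is good to about 2 mm. A picture is of the moment at which its call begins. There is no depth.
- arm.job_done(): hands the job in; it is judged then, once.
Trained networks look in a picture, given as the dict that the camera call returned (one of the last four; its "shot" number tells which), for a name from the list of things; names that differ only in an ending like _2 or _b are one class to them, and where a whole thing is asked for, a point or a joint stands for the part that bears it (a point fixed in the world has none). Each returns a list of dicts, best first, with "conf" (0 to 1); they miss things now and then, are a little off and sometimes report something else, mostly with a low value. They report only what shows in the picture. A call takes as long as a camera call. They do not tell look-alikes from the thing itself.
- arm.recognise(query, picture): "at" ([x, y, z] in m, in the coordinates of the camera as it stood for that picture, good to about 4 mm: the middle of the surface that is visible of it).
The state is a dict: "t": time; "q": joint angles; "qd": joint speeds; "joint_efforts": joint torques, N m; "eef_pos": TCP position; "ee_rot": TCP orientation; "force": force on the tool from outside, world axes, zero at the start; "moment": the same for the moment, N m; "width": finger opening in m; "gripper_force": force on a finger pad.
Only numpy, scipy, OpenCV 4.12 (cv2) and the standard library are available. Lean on these libraries where they do the work, as an engineer would, in place of code of your own. Each camera call takes 0.05 s, during which the arm holds its last target. There are 200 camera calls.

## Working session

There is one attempt and no reset: what is moved stays moved. The work goes in short steps, Python scripts to look and compute and a tool call to move; the robot and the scene stay as the last step left them, time stands still between calls to the robot, and variables do not carry over. Pictures are saved under pics/ and viewed, at most 10 in all, crops included, and the job is handed in when it is done.

Besides the shell and the picture viewer there is one more tool, called after ">>>" in YAML: its name, and indented under it one key for each argument. servo_tool: Moves the arm, as the interface text tells. Its arguments: {"type":"object","properties":{"deltas":{"type":"array","items":{"type":"array","items":{"type":"number"}}},"squeeze":{"type":"number"}},"required":["deltas"]}

```bash
mkdir -p pics
cat > h.py <<'E'
import numpy as np, cv2
from scipy.spatial.transform import Rotation as R
from station import arm
def M(o):
    o=np.array(o)
    return o if o.shape==(3,3) else (R.from_quat(o).as_matrix() if o.size==4 else R.from_euler('xyz',o).as_matrix())
def world(p,f): return M(f['orientation'])@np.array(p)+f['position']
def pix2world(f,uv,z):
    n=cv2.undistortPoints(np.array(uv,float).reshape(-1,1,2),f['K'],np.array(f['distortion']))[:,0]
    d=np.c_[n,np.ones(len(n))]@M(f['orientation']).T
    p=np.array(f['position']); return p+d*((np.array(z)-p[2])/d[:,2])[:,None]
def proj(f,P):
    m=M(f['orientation']); pc=(np.atleast_2d(P)-f['position'])@m
    return cv2.projectPoints(pc,np.zeros(3),np.zeros(3),np.array(f['K'],float),np.array(f['distortion'],float))[0][:,0]
E
python3 - <<'E'
from h import *
np.set_printoptions(precision=4,suppress=True)
print(arm.get_state())
for n in ['scene','side']:
    f=arm.grab_frame(n); cv2.imwrite(f'pics/{n}1.png',f['color'][:,:,::-1])
    print(n,f['position'],f['orientation'])
    for q in ['track','slot','stop','catch','catch_pad','teeth','pallet','ring_gauge','vee_block','gauge_block','screwdriver','parts_tray','mug','cleaner']:
        for r in arm.recognise(q,f)[:3]: print(q,round(r['conf'],2),world(r['at'],f))
E
```

```text
{'t': 0.0, 'q': array([ 1.4411,  0.3594,  0.011 , -0.0004, -1.2241, -0.2881]), 'qd': array([ 0.001 ,  0.0004, -0.0005, -0.0009, -0.0006,  0.0017]), 'joint_efforts': array([ -0.0007, -58.2722,  29.3063,   6.9973,   0.0068,  -0.0001]), 'eef_pos': array([0.2737, 0.6165, 0.2256]), 'ee_rot': array([ 3.1399, -0.0001, -0.4179]), 'force': array([-0.7213,  0.2692, -0.1053]), 'moment': array([-0.0219,  0.0087,  0.0284]), 'gripper_force': 0.0, 'width': 0.08759282929760635}
scene [ 1.283  -0.2483  1.1814] [-2.5371  0.0179  1.2824]
track 0.81 [ 0.5362 -0.026   0.0298]
slot 0.63 [ 0.5328 -0.0259  0.0332]
slot 0.51 [ 0.6375 -0.1118  0.0207]
stop 0.83 [ 0.5326 -0.0262  0.0292]
catch 0.98 [ 0.5173 -0.1127  0.0331]
catch_pad 0.84 [ 0.5177 -0.1107  0.0309]
teeth 0.69 [ 0.5154 -0.1123  0.0292]
teeth 0.53 [ 0.3765 -0.5068 -0.0013]
pallet 0.84 [ 0.5329 -0.0515  0.0513]
pallet 0.66 [ 0.4425 -0.2995  0.0213]
pallet 0.49 [ 0.6306 -0.4537  0.0807]
ring_gauge 0.65 [ 0.4093 -0.0035  0.0191]
vee_block 0.57 [ 0.3976 -0.1047  0.0209]
gauge_block 0.7 [ 0.5268 -0.053   0.0542]
gauge_block 0.58 [0.6477 0.0365 0.0242]
[... 389 characters left out ...]
 -0.0793  0.0325]
slot 0.72 [ 0.5142 -0.1295  0.0274]
stop 0.66 [ 0.5059 -0.0785  0.0308]
catch 0.55 [ 0.5136 -0.1282  0.0331]
catch_pad 0.72 [ 0.5108 -0.1243  0.0307]
catch_pad 0.39 [ 0.5996 -0.4617  0.0707]
teeth 0.74 [0.3916 0.4381 0.0592]
teeth 0.7 [ 0.5101 -0.0624  0.0558]
teeth 0.51 [ 0.5106 -0.1265  0.0285]
pallet 0.75 [ 0.5107 -0.0609  0.0543]
pallet 0.7 [ 0.4231 -0.3136  0.0237]
pallet 0.66 [ 0.7449 -0.0308  0.0187]
ring_gauge 0.58 [ 0.4076 -0.0046  0.0238]
vee_block 0.59 [ 0.3866 -0.1101  0.0246]
parts_tray 0.84 [ 0.3928 -0.4984  0.007 ]
parts_tray 0.39 [ 0.5076 -0.0766  0.0346]
mug 0.6 [0.3893 0.4381 0.062 ]
mug 0.41 [ 0.5062 -0.0743  0.0332]
cleaner 0.86 [ 0.6001 -0.4583  0.072 ]
```

Run:
```python
import cv2
a=cv2.imread('pics/scene1.png');b=cv2.imread('pics/side1.png')
cv2.imwrite('pics/s1.png',cv2.resize(a,(800,600),interpolation=cv2.INTER_CUBIC))
```

```text
(no output)
```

View pics/s1.png

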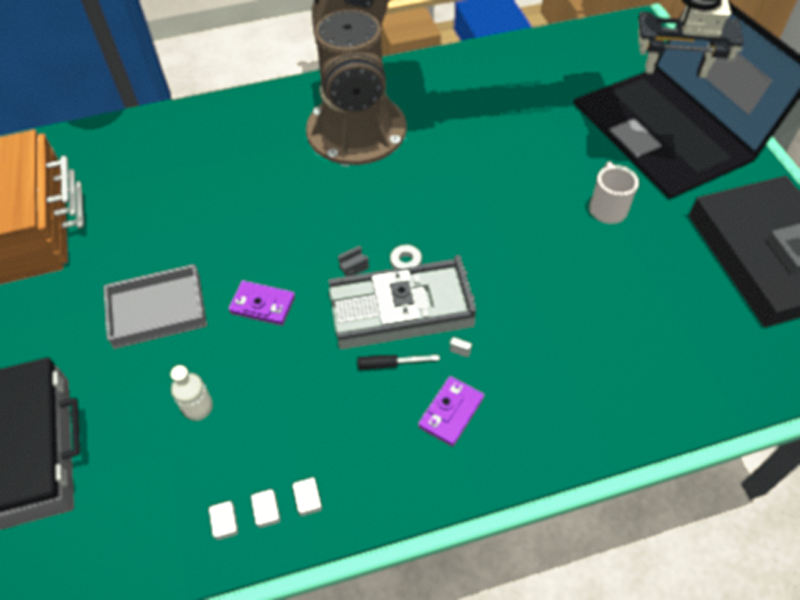

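The picture shows the slide with rails running from about (332,305) to (470,290) in the 800x600 view. Its end stop is on the right and the silver pallet with its dark workpiece is at (400,293). The purple look-alikes lie outside the slide. Now I'll move above the rear of the slide.

>>> servo_tool:
  deltas:
    - [1, 26.2, 28.7, -3, 0, 0, 0]
    - [1, 26.2, 28.7, -3, 0, 0, 0]
    - [1, 26.2, 28.7, -3, 0, 0, 0]
    - [1, 26.2, 28.7, -3, 0, 0, 0]
    - [1, 26.2, 28.7, -3, 0, 0, 0]
    - [1, 26.2, 28.7, -3, 0, 0, 0]
    - [1, 26.2, 28.7, -3, 0, 0, 0]
    - [1, 26.2, 28.7, -3, 0, 0, 0]
    - [1, 26.2, 28.7, -3, 0, 0, 0]
    - [1, 26.2, 28.7, -3, 0, 0, 0]
    - [1, 26.2, 28.7, -3, 0, 0, 0]
    - [1, 26.2, 28.7, -3, 0, 0, 0]
    - [1, 26.2, 28.7, -3, 0, 0, 0]
    - [1, 26.2, 28.7, -3, 0, 0, 0]
    - [1, 26.2, 28.7, -3, 0, 0, 0]
    - [1, 26.2, 28.7, -3, 0, 0, 0]
    - [1, 26.2, 28.7, -3, 0, 0, 0]
    - [1, 26.2, 28.7, -3, 0, 0, 0]
    - [1, 26.2, 28.7, -3, 0, 0, 0]
    - [1, 26.2, 28.7, -3, 0, 0, 0]

```text
t: 3.17
eef_pos: [0.5202, -0.1224, 0.2871]
ee_rot: [-3.141, -0.001, -0.418]
force: [1.1, 1.4, 0.7]
width: 0.0007
gripper_force: 0.0
```

>>> servo_tool:
  deltas:
    - [1, 0, 0, 0, 0, 0, 6.6]
    - [1, 0, 0, 0, 0, 0, 6.6]
    - [1, 0, 0, 0, 0, 0, 6.6]
    - [1, 0, 0, 0, 0, 0, 6.6]
    - [1, 0, 0, 0, 0, 0, 6.6]
    - [1, 0, 0, 0, 0, 0, 6.6]
    - [1, 0, 0, 0, 0, 0, 6.6]
    - [1, 0, 0, 0, 0, 0, 6.6]
    - [1, 0, 0, 0, 0, 0, 6.6]
    - [1, 0, 0, 0, 0, 0, 6.6]
    - [1, 0, 0, 0, 0, 0, 0]

```text
t: 4.08
eef_pos: [0.5198, -0.1204, 0.2867]
ee_rot: [-3.141, 0.0, -1.575]
force: [-0.6, -0.2, 0.1]
width: 0.0005
gripper_force: 0.0
```

Run:
```python
from h import *
np.set_printoptions(precision=4,suppress=True)
f=arm.grab_frame('wrist'); cv2.imwrite('pics/w1.png',cv2.resize(f['color'][:,:,::-1],(800,600),interpolation=cv2.INTER_CUBIC))
np.save('w1.npy',f,allow_pickle=True)
print(f['position'],f['orientation'],arm.get_state()['q'])
for q in ['slot','stop','catch','catch_pad','teeth','pallet']:
    for r in arm.recognise(q,f)[:2]: print(q,round(r['conf'],2),world(r['at'],f))
```

```text
[ 0.5204 -0.1941  0.4458] [2.8655 0.0006 3.1372] [ 0.1402  0.0896 -0.202   0.     -1.279  -0.1372]
slot 0.6 [ 0.5117 -0.1316  0.0294]
stop 0.8 [ 0.5139 -0.1331  0.0365]
catch 0.71 [ 0.5146 -0.128   0.0315]
catch_pad 0.95 [ 0.5137 -0.1298  0.0288]
teeth 0.63 [ 0.5148 -0.1292  0.0325]
pallet 0.76 [ 0.7581 -0.0278  0.0215]
pallet 0.7 [ 0.5228 -0.064   0.0509]
```

View pics/w1.png

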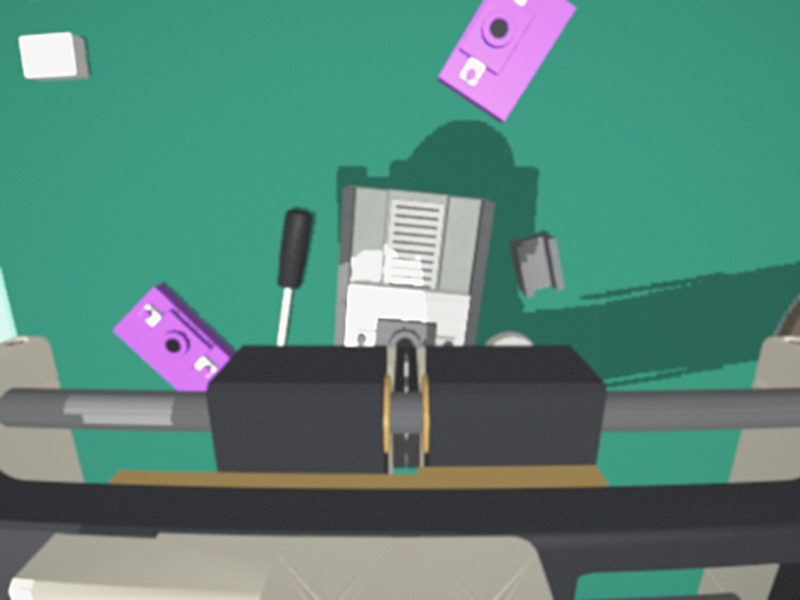

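The wrist view shows the rear end of the slide. Its rear rail corners are near (343,187) and (494,202), the grip-lined plate is at (417,240), and the pallet's rear edge is near y=285. I'll zoom in for the corners and look at the stop end in the scene picture.

Run:
```python
from h import *
f=np.load('w1.npy',allow_pickle=True).item()
a=f['color'][112:228,205:325,::-1]; a=cv2.resize(a,None,fx=5,fy=5,interpolation=cv2.INTER_CUBIC)
cv2.imwrite('pics/w1c.png',a)
b=cv2.imread('pics/scene1.png')[155:230,200:310]; cv2.imwrite('pics/s1c.png',cv2.resize(b,None,fx=7,fy=7,interpolation=cv2.INTER_CUBIC))
```

```text
(no output)
```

View pics/w1c.png

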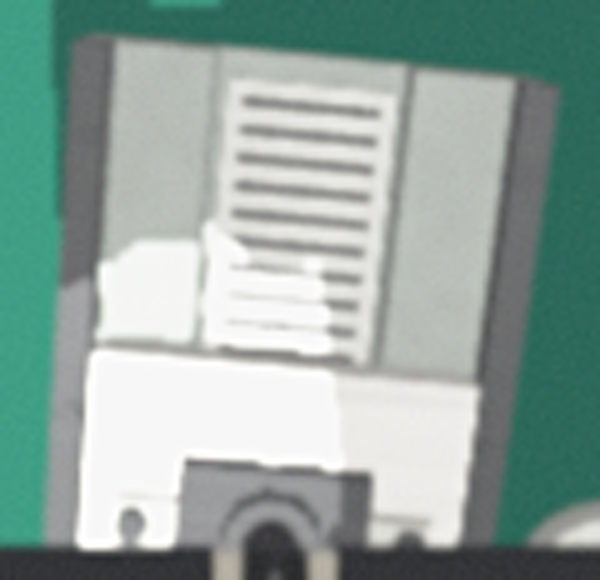

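View pics/s1c.png

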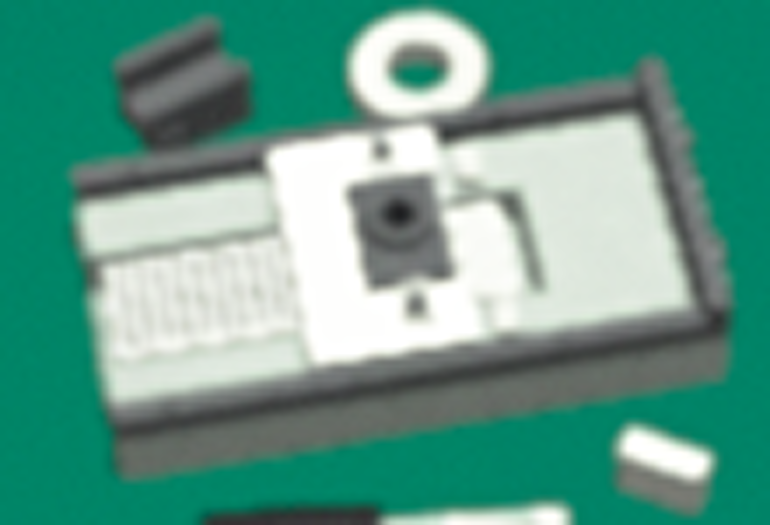

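The crop gives rail corners (76,37) and (560,82) and pallet rear-edge ends (92,348) and (480,383). The scene crop gives rear rail corners (75,170) and (112,418), with the stop top from (650,58) to (730,315).

```bash
cat > fit.py <<'E'
from h import *
from scipy.optimize import least_squares
np.set_printoptions(precision=2,suppress=True)
f=np.load('w1.npy',allow_pickle=True).item(); s=arm.grab_frame('scene')
W=[(76,37,-135,-66,46),(560,82,-135,66,46),(112,42,-135,-56,46),(518,75,-135,56,46),(228,80,-128,-24,30),(395,92,-128,24,30)]
P=[(92,348,-35,-55,50),(480,383,-35,55,50)]
S=[(75,170,-135,66,46),(112,420,-135,-66,46),(645,58,115,66,58),(710,322,115,-66,58)]
cw=lambda u,v:(205+u/5,112+v/5); cs=lambda u,v:(200+u/7,155+v/7)
def tw(X,p):
    X=np.array(X,float)/1000; c,n=np.cos(p[2]),np.sin(p[2])
    return np.c_[p[0]+c*X[:,0]-n*X[:,1],p[1]+n*X[:,0]+c*X[:,1],X[:,2]]
def res(p):
    a=proj(f,tw([w[2:] for w in W],p))-[cw(*w[:2]) for w in W]
    Q=np.array([w[2:] for w in P],float);Q[:,0]+=p[3]*1000
    b=proj(f,tw(Q,p))-[cw(*w[:2]) for w in P]
    # scene camera gets own 2-parameter shift (calibration slack)
    c=proj(s,tw([w[2:] for w in S],p)+np.r_[p[4:6],0])-[cs(*w[:2]) for w in S]
    return np.r_[a.ravel(),b.ravel(),c.ravel(),p[4:6]*300]
r=least_squares(res,[.52,-.03,1.5,-.03,0,0]); p=r.x
if __name__=='__main__':
    print(p*1000); print(r.fun.reshape(-1,2))
    np.save('p.npy',p)
E
python3 fit.py
```

```text
[ 522.47  -39.46 1468.94  -15.36    1.8     1.51]
[[-0.49 -0.08]
 [-0.36  0.66]
 [-0.3  -0.37]
 [ 0.78  1.3 ]
 [ 0.02 -1.14]
 [ 0.44 -0.15]
 [-0.01 -0.18]
 [-0.29  0.14]
 [-0.3   0.02]
 [ 0.4   0.86]
 [-0.89  0.57]
 [ 0.21 -1.79]
 [ 0.54  0.45]]
```

Fit residuals are about 1 px. The track origin is at (522.5, -39.5) mm, yaw 84.2°, with the pallet at x = -15. Next I'll align over x = -75 and descend to just above the plate.

>>> servo_tool:
  deltas:
    - [1, 0, 0, 0, 0, 0, 5.6]
    - [1, -5.8, 5.5, 0, 0, 0, 0]
    - [1, 0, 0, 30, 0, 0, 0]
    - [1, 0, 0, 30, 0, 0, 0]
    - [1, 0, 0, 30, 0, 0, 0]
    - [1, 0, 0, 30, 0, 0, 0]
    - [1, 0, 0, 30, 0, 0, 0]
    - [1, 0, 0, 30, 0, 0, 0]
    - [1, 0, 0, 30, 0, 0, 0]
    - [1, 0, 0, 20, 0, 0, 0]
    - [1, 0, 0, 12, 0, 0, 0]
    - [1, 0, 0, 0, 0, 0, 0]
    - [1, 0, 0, 0, 0, 0, 0]

```text
t: 5.57
eef_pos: [0.5146, -0.1138, 0.0444]
ee_rot: [3.14, -0.0, -1.665]
force: [0.5, -0.4, 0.6]
width: 0.0002
gripper_force: 0.0
```

Run:
```python
from fit import *
p=np.load('p.npy');t=arm.get_state();e=np.array(t['eef_pos'])
d=e[:2]-p[:2];c,n=np.cos(p[2]),np.sin(p[2])
print('track xy z mm',1000*(c*d[0]+n*d[1]),1000*(-n*d[0]+c*d[1]),1000*e[2],np.degrees(t['ee_rot']),t['force'])
g=arm.grab_frame('wrist');cv2.imwrite('pics/w2.png',cv2.resize(g['color'][:,:,::-1],(800,600),interpolation=cv2.INTER_CUBIC))
np.save('w2.npy',g,allow_pickle=True)
```

```text
track xy z mm -74.67916174122105 -0.5122558110112813 45.229309883717 [-179.97   -0.01  -95.43] [0.46 0.69 0.84]
```

View pics/w2.png

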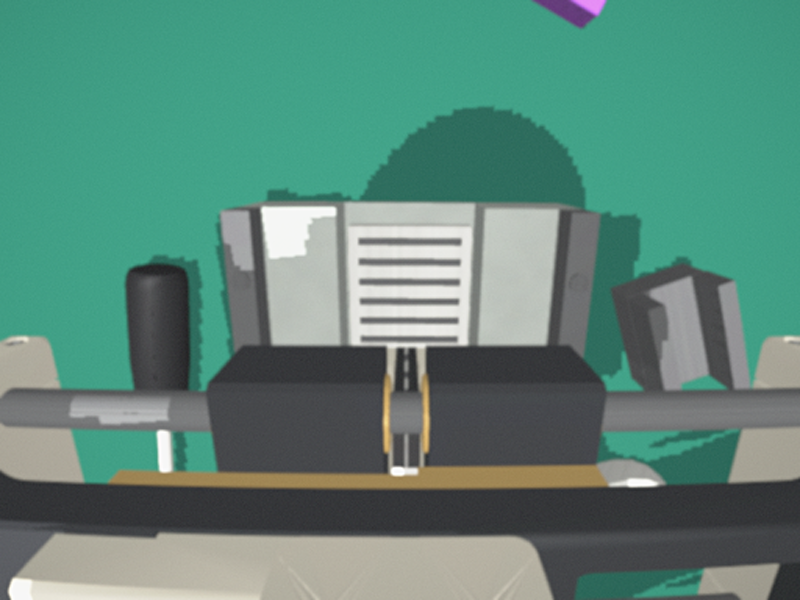

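The finger is centred over the plate: finger column about 405, plate centre about 410, and the rails are symmetric. Pressing now.

>>> servo_tool:
  deltas:
    - [1, 0, 0, 7, 0, 0, 0]
    - [1, 0, 0.3, 6, 0, 0, 0]
    - [1, 0, 0.3, 5, 0, 0, 0]
    - [1, 0, 0, 4, 0, 0, 0]
    - [1, 0, 0, 3, 0, 0, 0]
    - [1, 0, 0, 2.5, 0, 0, 0]
    - [1, 0, 0, 0, 0, 0, 0]
    - [1, 0, 0, 0, 0, 0, 0]
    - [1, 0, 0, 0, 0, 0, 0]

```text
t: 6.42
eef_pos: [0.5152, -0.1139, 0.0177]
ee_rot: [-3.14, 0.0, -1.667]
force: [-0.6, 2.1, 8.8]
width: 0.0004
gripper_force: 4.4
```

>>> servo_tool:
  deltas:
    - [1, 0, 0, 1, 0, 0, 0]
    - [1, 0, 0, 0, 0, 0, 0]
    - [1, 0, 0, 0, 0, 0, 0]
    - [1, -3, 0, 0, 0, 0, 0]
    - [1, -4, 0, 0, 0, 0, 0]
    - [1, -4, 0, 0, 0, 0, 0]
    - [1, -4, 0, 0, 0, 0, 0]
    - [1, -4, 0, 0, 0, 0, 0]
    - [1, -4, 0, 0, 0, 0, 0]
    - [1, -4, 0, 0, 0, 0, 0]
    - [1, -3, 0, 0, 0, 0, 0]
    - [1, 0, 0, 0, 0, 0, 0]

```text
t: 7.42
eef_pos: [0.5178, -0.0848, 0.0168]
ee_rot: [-3.141, -0.001, -1.667]
force: [-1.8, -5.1, 9.5]
width: 0.0001
gripper_force: 4.8
```

>>> servo_tool:
  deltas:
    - [1, -4, 0, 0, 0, 0, 0]
    - [1, -5, 0, 0, 0, 0, 0]
    - [1, -5, 0, 0, 0, 0, 0]
    - [1, -5, 0, 0, 0, 0, 0]
    - [1, -5, 0, 0, 0, 0, 0]
    - [1, -5, 0, 0, 0, 0, 0]
    - [1, -5, 0, 0, 0, 0, 0]
    - [1, -5, 0, 0, 0, 0, 0]
    - [1, -5, 0, 0, 0, 0, 0]
    - [1, -5, 0, 0, 0, 0, 0]
    - [1, -5, 0, 0, 0, 0, 0]
    - [1, -5, 0, 0, 0, 0, 0]
    - [1, -4, 0, 0, 0, 0, 0]
    - [1, -3, 0, 0, 0, 0, 0]
    - [1, 0, 0, 0, 0, 0, 0]

```text
t: 8.67
eef_pos: [0.5239, -0.0192, 0.0168]
ee_rot: [-3.141, -0.001, -1.667]
force: [-0.1, -4.9, 8.9]
width: 0.0003
gripper_force: 4.8
```

```bash
cat > where.py <<'E'
from fit import *
p=np.load('p.npy');t=arm.get_state();e=np.array(t['eef_pos'])
d=e[:2]-p[:2];c,n=np.cos(p[2]),np.sin(p[2])
print('track xyz mm',1000*(c*d[0]+n*d[1]),1000*(-n*d[0]+c*d[1]),1000*e[2],t['force'])
E
python3 where.py
```

```text
track xyz mm 20.33372962549326 0.5906807096104413 16.76705226176905 [-1.44 -5.69 10.05]
```

>>> servo_tool:
  deltas:
    - [1, -3, 0, 0, 0, 0, 0]
    - [1, -3, 0, 0, 0, 0, 0]
    - [1, -2, 0, 0, 0, 0, 0]
    - [1, -1.5, 0, 0, 0, 0, 0]
    - [1, -1, 0, 0, 0, 0, 0]
    - [1, 0, 0, 0, 0, 0, 0]

```text
t: 9.22
eef_pos: [0.5249, -0.0091, 0.0167]
ee_rot: [-3.141, -0.001, -1.667]
force: [-1.1, -8.2, 9.5]
width: 0.0002
gripper_force: 5.5
```

Run:
```python
import where
from h import *
g=arm.grab_frame('scene');b=g['color'][155:230,200:310,::-1]; cv2.imwrite('pics/s2c.png',cv2.resize(b,None,fx=7,fy=7,interpolation=cv2.INTER_CUBIC))
```

```text
track xyz mm 30.417596671587372 0.715359662255445 16.740906298992897 [ 0.49 -7.04 10.4 ]
```

View pics/s2c.png

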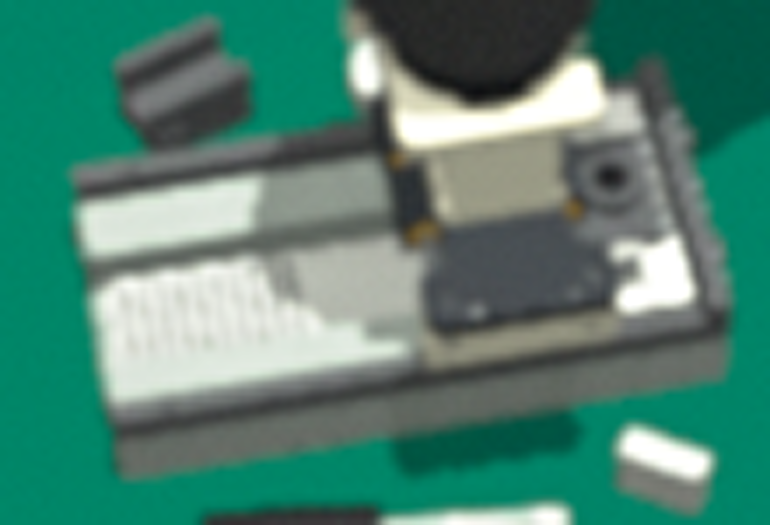

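The pallet's front edge, near (690,290), is almost at the stop face. I'll push on gently and watch the force.

>>> servo_tool:
  deltas:
    - [1, -1, 0, 0, 0, 0, 0]
    - [1, -1, 0, 0, 0, 0, 0]
    - [1, 0, 0, 0, 0, 0, 0]

```text
t: 9.57
eef_pos: [0.525, -0.0073, 0.0167]
ee_rot: [-3.141, -0.002, -1.667]
force: [-0.1, -8.1, 10.4]
width: 0.0009
gripper_force: 5.7
```

>>> servo_tool:
  deltas:
    - [1, -1, 0, 0, 0, 0, 0]
    - [1, -1, 0, 0, 0, 0, 0]
    - [1, 0, 0, 0, 0, 0, 0]

```text
t: 9.82
eef_pos: [0.5252, -0.0054, 0.0167]
ee_rot: [-3.141, -0.002, -1.667]
force: [0.2, -8.7, 9.9]
width: 0.0005
gripper_force: 6.8
```

>>> servo_tool:
  deltas:
    - [1, -1, 0, 0, 0, 0, 0]
    - [1, -1, 0, 0, 0, 0, 0]
    - [1, 0, 0, 0, 0, 0, 0]

```text
t: 10.07
eef_pos: [0.525, -0.0052, 0.0168]
ee_rot: [3.141, -0.004, -1.667]
force: [1.3, -21.8, 11.2]
width: 0.0008
gripper_force: 15.2
```

>>> servo_tool:
  deltas:
    - [1, -1, 0, 0, 0, 0, 0]
    - [1, 0, 0, 0, 0, 0, 0]

```text
t: 10.23
eef_pos: [0.5249, -0.0051, 0.0167]
ee_rot: [3.14, -0.005, -1.667]
force: [3.1, -28.4, 10.7]
width: 0.0007
gripper_force: 18.9
```

The pallet is against the stop: force jumped to 28 N with no further motion. Backing off slightly, then lifting away.

>>> servo_tool:
  deltas:
    - [1, 2, 0, 0, 0, 0, 0]
    - [1, 2, 0, 0, 0, 0, 0]
    - [1, 2, 0, 0, 0, 0, 0]
    - [1, 0, 0, 0, 0, 0, 0]
    - [1, 0, 0, -3, 0, 0, 0]
    - [1, 0, 0, -4, 0, 0, 0]
    - [1, 0, 0, -5, 0, 0, 0]
    - [1, 0, 0, -8, 0, 0, 0]
    - [1, 0, 0, -15, 0, 0, 0]
    - [1, 0, 0, -25, 0, 0, 0]
    - [1, 0, 0, -30, 0, 0, 0]
    - [1, 10, 0, -30, 0, 0, 0]
    - [1, 30, 0, -30, 0, 0, 0]
    - [1, 30, 0, -20, 0, 0, 0]
    - [1, 30, 0, 0, 0, 0, 0]
    - [1, 30, 0, 0, 0, 0, 0]
    - [1, 30, 0, 0, 0, 0, 0]
    - [1, 30, 0, 0, 0, 0, 0]
    - [1, 0, 0, 0, 0, 0, 0]
    - [1, 0, 0, 0, 0, 0, 0]

```text
t: 11.9
eef_pos: [0.5056, -0.1969, 0.1851]
ee_rot: [3.141, 0.0, -1.67]
force: [-0.6, 0.4, 0.8]
width: 0.0005
gripper_force: 0.0
```

Run:
```python
from h import *
g=arm.grab_frame('scene');b=g['color'][155:230,200:310,::-1]; cv2.imwrite('pics/s3c.png',cv2.resize(b,None,fx=7,fy=7,interpolation=cv2.INTER_CUBIC))
print(arm.get_state()['t'],arm.get_state()['force'])
```

```text
11.95 [0.01555887 1.14938974 0.24705398]
```

View pics/s3c.png

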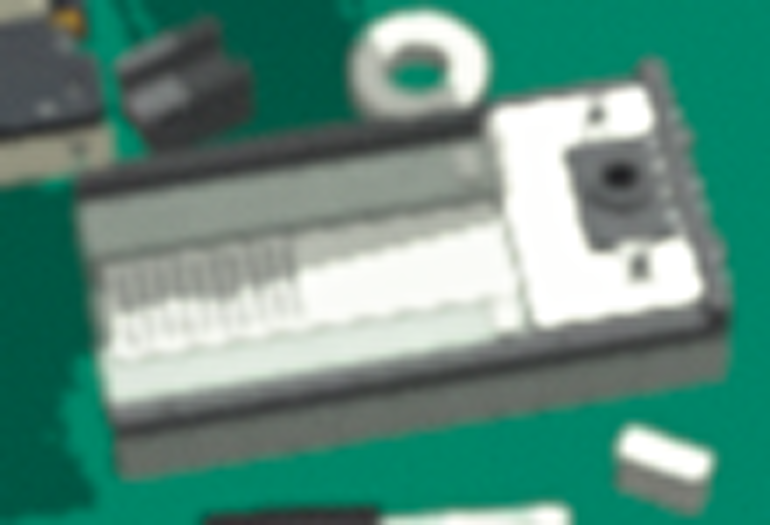

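The pallet sits against the stop, with its rear edge at about (490,120) to (525,320). The teeth are up behind it, at about (470,165) and (508,315), and the bystanders haven't moved.

```bash
python3 -c "
from station import arm
print(arm.job_done())"
```

```text
the job is handed in; nothing more can be done
None
```

The pallet is pushed up against the end stop with the teeth up behind it and the arm clear at about 12 s of the 35 s limit. The job is handed in; the hand-in call gave no verdict.

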